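Lock the knife sharpener onto its ball base

ROBOT

A 6-joint arm with a two-finger parallel gripper is mounted at the origin on the work surface. World frame = base frame: x ahead of the robot, y to its left, z up, the work surface at z = 0. Lengths are in m, angles in rad, forces in N, time in s.
With the tool pointing down it reaches from about 0.225 to 0.875 m from the base axis. Payload 3.4 kg.
Tool frame: the origin (TCP) lies midway between the tips of the shut fingers; the grasp point (between the pads) lies 19 mm behind it (manip.grasp_offset is the distance from the TCP to the grasp point, in m); x points along the fingers, y is the direction in which the jaws open and shut, and the axes are right-handed (so a half turn about x gives the same grasp; the last joint's range is limited). The gripper opens to 85 mm and grips with 20 to 120 N. Pads are 22 mm wide; open, the fingers measure 114 mm over their backs; the gripper's body (76 mm by 85 mm) begins 54 mm behind the grasp point. The pads swing forward as they close: fully open they stand 13 mm farther back than shut.
Start: joints at [1.102, 0.276, 1.505, -0, 1.361, -0.121], TCP at [0.196, 0.541, 0.231] pointing down, gripper open.
Joint ranges: [-2.89, 2.89], [-0.75, 2.08], [0.22, 2.7], [-1.18, 4.32], [0.11, 2.71], [-2.7, 2.7]. Speed limits (rad/s): [2.57, 2.57, 3.14, 3.14, 3.14, 3.14].

INTERFACE

Orientations are given as a unit quaternion [w, x, y, z].
In Python, from rig import manip gives the robot as it stands.
- The arm moves only by the shell command python3 -m creep 'ROWS' [OPENING] [FORCE]. ROWS is a JSON object of lists of equal length, an entry for each row: "delta_pos": the shift along the tool's x, y, z in cm, a list of three; "dr": the turn, a rotation vector about the tool's x, y, z in rad, a list of three. In form: {"delta_pos": [[dx, dy, dz], ...], "dr": [[rx, ry, rz], ...]}. A call has 1 to 10 rows; each row is the pose to reach, as a shift and turn from the pose commanded when the call began, along the tool's axes at that moment; what a row does not reach only later rows make up. A row lasts 1/10 s, in which the tool goes at most 50 mm and 8.59 degrees, less where a joint would pass 70% of its speed; a pose out of reach is approached as far as the arm can. A call with a gripper value outside its range is refused whole. OPENING is the opening, from -1 (shut) to 1 (fully open), set as the call begins (- or left out, the last holds). The fingers move at their own pace and stop on an object; FORCE is the grip in N (left out, the last holds). Time passes only in rows, so rows that repeat a pose let the fingers close. It gives the time, the measured TCP pose, the force and the opening at its end, in the units of the state.
- manip.get_state(): the state, without advancing time (a new reading comes with each control period).
- manip.get_image(name): name is "side" or "top"; returns a dict with "pixels" (420x560x3 uint8, blue, green, red), "depth" (420x560 float32, m along the optical axis (not along the pixel's ray), 0 where there is no reading), "intrinsics" (3x3 intrinsics, pixels), "rvec" (rotation vector, rad) and "tvec" (3), from world to camera coordinates, as OpenCV has them. Camera axes: x right, y down, z forward; pixel columns grow to the right and rows downward; lengths in m; the calibration is good to about 2 mm. A picture is of the moment at which its call begins.
- manip.sign_off(): hands the job in, once; it reports no verdict.
The state is a dict: "clock": time; "qpos": joint angles; "qd": joint speeds; "effort": joint torques, N m; "position": TCP position; "ee_rot": TCP orientation; "contact_force": force on the tool from outside, world axes, zero at the start; "moment": the same for the moment, N m; "width": finger opening in m.
Only numpy, scipy, OpenCV 4.12 (cv2) and the standard library are available. Lean on these libraries where they do the work, as an engineer would, in place of code of your own. Each camera call takes 0.05 s, during which the arm holds its last target. There are 200 camera calls.

TASK

Fit the knife sharpener onto the worktop base that carries the round ball: first raise its locking handle fully, then lower the sharpener over the ball until its foot sits flat on the base, and finally press the handle all the way down to lock it, and let go. The base with the flat-topped post belongs to the citrus reamer and is not the one to use.

Things in the scene. Friction and masses are not known exactly. Their poses are not given: they have to be found in the camera images.
- sharpener_grip (a point): Knife sharpener, loose, upright, 0.7-0.95 kg: steel 12-sided socket (62 mm across, 50 inside, open below, foot 80), on it a grey block with two slots, 72 x 40 mm (x, y), 80 to 122 mm above the underside: grip it across y. Point: on the socket axis, in the block, 100 mm above the underside. z up, x towards its handle. The near-by reamer has a cone and no handle. Any yaw on the ball will do.
- lever_end (a point): Centre of the roller grip at the end of the sharpener's handle: a crossbar 36 mm long (along y: pinch it across its ends), 16 thick, that spins freely about its length. The handle turns on a level hinge along the sharpener's y, 44 mm out from the socket axis along x, 68 mm above the underside; this point is 75 mm from the hinge. Handle down = level. Axes: x hinge to end.
- lever (a joint): Angle of the handle: 0 = down, level, locked; grows as the end is raised, stop at 0.85 rad. Light (about 1 N at the end), stays where it is left. When down, its catch reaches across the socket 20 to 30 mm above the underside, so the ball enters or leaves only with the handle raised.
- ball (a point): Centre of a 40 mm steel ball, 62 mm above the worktop, on a 14 mm neck on a fixed round base 110 mm wide, 12 thick. A like base carries a flat-topped post (40 mm wide, 82 high): not for the sharpener. Sharpener home: its foot lies on the base's top, its grip point 50 mm above this point; the socket has 5 mm play round the ball.

How it is judged:
By the outcome, as a careful person would: the job done as asked, in the order asked, and still so for the second after the job is handed in, with the robot touching nothing.
It also fails if it takes over 54 s, if anything falls off the work surface, if the arm or the gripper's body presses on something with over 40 N, if the wrist force passes 120 N, or if a joint passes its speed limit or range.

## Working session

There is one attempt and no reset: what is moved stays moved. The work goes in short steps, Python scripts to look and compute and a shell command to move; the robot and the scene stay as the last step left them, time stands still between calls to the robot, and variables do not carry over. Pictures are saved under pics/ and viewed, about 8 in all and at most 12, crops included, and the job is handed in when it is done.

```bash
mkdir -p pics; cat > h.py <<'E'
import numpy as np,cv2,sys
from scipy.spatial.transform import Rotation as R
from rig import manip
def cap(n,f=None):
    im=manip.get_image(n)
    im={k:np.array(v) for k,v in im.items()}
    if f: cv2.imwrite('pics/'+f,im['pixels'])
    return im
def cloud(im):
    K=im['intrinsics'];d=im['depth'];v,u=np.indices(d.shape)
    c=np.stack([(u-K[0,2])/K[0,0]*d,(v-K[1,2])/K[1,1]*d,d],-1)
    M=cv2.Rodrigues(im['rvec'].astype(float))[0]
    w=(c-im['tvec'].ravel())@M
    w[d<=0]=np.nan
    return w
def rot(s=None):
    q=(s or manip.get_state())['ee_rot'];return R.from_quat([q[1],q[2],q[3],q[0]])
def rows(p,Rt=None):
    s=manip.get_state();r=rot(s)
    print('delta cm',np.round(r.inv().apply(np.array(p)-s['position'])*100,2),'dr',np.round((r.inv()*Rt).as_rotvec(),3) if Rt is not None else 0)
E
python3 - <<'E'
from h import *
a=cap('side','s0.png');b=cap('top','t0.png')
np.savez('c0.npz',s=cloud(a),t=cloud(b),sp=a['pixels'],tp=b['pixels'])
cv2.imwrite('pics/both0.png',cv2.resize(np.vstack([a['pixels'],b['pixels']]),(400,600))) 
for i in(a,b):
    M=cv2.Rodrigues(i['rvec'].astype(float))[0];print(-M.T@i['tvec'].ravel(),M[2])
print(manip.get_state(),rot().as_matrix())
E
```

```text
[0.49805592 0.45690061 0.68544381] [ 0.01914165 -0.67390953 -0.73856587]
[ 0.42930697 -0.06349752  0.87542044] [ 0.11784977  0.01743702 -0.99287833]
{'clock': 0.1, 'qpos': array([ 1.10202573e+00,  2.76535194e-01,  1.50600255e+00,  1.49627688e-05,
        1.36069185e+00, -1.21014993e-01]), 'qd': array([-3.79684609e-04, -1.13359571e-03, -2.96567981e-03, -2.16128754e-03,
       -2.99061103e-05,  1.35225027e-03]), 'effort': array([ 2.13821149e-03, -4.17699337e+01, -2.46404797e+01, -9.05240154e-05,
        5.84055248e-03, -4.85760722e-06]), 'position': array([0.19575026, 0.54016026, 0.23052583]), 'ee_rot': array([ 0.69627095,  0.12178036,  0.69661726, -0.12288488]), 'contact_force': array([-0.56129073,  0.55278109,  0.09255425]), 'moment': array([ 0.00026476, -0.00566505,  0.04872672]), 'width': 0.08516990275386964} [[-7.52606190e-04  3.40790952e-01  9.40138799e-01]
 [-1.45373923e-03  9.40137699e-01 -3.40791717e-01]
 [-9.99998660e-01 -1.62319861e-03 -2.12132276e-04]]
```

View pics/s0.png

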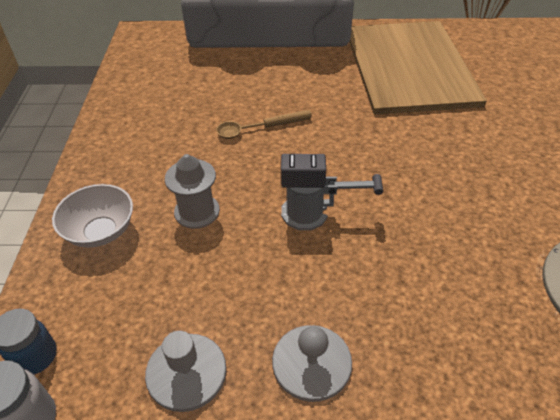

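View pics/t0.png

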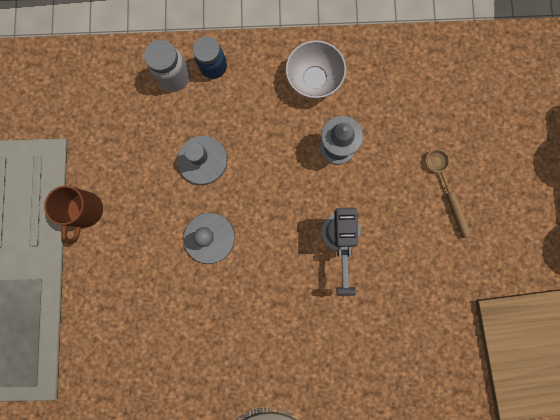

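The side view shows the sharpener block at (303,170), the roller at (378,184) and the ball at (313,341). In the top view they are at (346,228), (346,292) and (204,236). The reamer, at side (190,190), and the flat post, at side (180,350), are not to be used.

```bash
python3 - <<'E'
from h import *
z=np.load('c0.npz');S,T=z['s'],z['t']
def reg(C,u0,u1,v0,v1,zl,zh):
    P=C[v0:v1,u0:u1].reshape(-1,3);return P[(P[:,2]>zl)&(P[:,2]<zh)]
def rect(P,n):
    r=cv2.minAreaRect((P[:,:2]*1000).astype(np.float32));print(n,len(P),'minrect',np.round(r,1) if 0 else r,'medz',np.round(np.median(P[:,2]),4),'mean',P.mean(0).round(4))
for n,C,b in(('side',S,(270,395,145,230)),('top',T,(310,375,195,305))):
    rect(reg(C,*b,.112,.13),n+' block')
for n,C,b in(('side',S,(365,390,170,200)),('top',T,(330,362,284,300))): rect(reg(C,*b,.04,.15),n+' roller')
for n,C,b in(('side',S,(265,360,315,400)),('top',T,(180,240,210,265))):
    rect(reg(C,*b,.007,.017),n+' base')
    P=reg(C,*b,.06,.09);A=np.c_[2*P,np.ones(len(P))];x=np.linalg.lstsq(A,(P**2).sum(1),rcond=None)[0]
    print(n,'ball',x[:3],np.sqrt(x[3]+x[:3]@x[:3]),P[:,2].max())
    A=np.c_[2*P[:,:2],np.ones(len(P))];q=np.clip(.0004-(P[:,2]-.062)**2,0,1)
    x=np.linalg.lstsq(A,(P[:,:2]**2).sum(1)-q,rcond=None)[0];print('  fixed R,z:',x[:2])
    print('worktop z',np.nanmedian(C[250:300,200:270,2]))
E
```

```text
side block 901 minrect ((475.94085693359375, -160.21902465820312), (72.16289520263672, 41.01015090942383), 0.35971078276634216) medz 0.1208 mean [ 0.4759 -0.1568  0.1201]
top block 823 minrect ((476.4470520019531, -162.69313049316406), (40.22462844848633, 69.59588623046875), 89.14985656738281) medz 0.1224 mean [ 0.476  -0.162   0.1223]
side roller 255 minrect ((359.3940124511719, -159.22059631347656), (36.793678283691406, 28.32596778869629), 89.47041320800781) medz 0.0749 mean [ 0.3573 -0.1564  0.0744]
top roller 188 minrect ((356.4724426269531, -161.45018005371094), (36.08611297607422, 21.605392456054688), 88.52589416503906) medz 0.0771 mean [ 0.3552 -0.1609  0.0766]
side base 3889 minrect ((466.8411865234375, 121.3185806274414), (109.21624755859375, 108.51673889160156), 65.39517974853516) medz 0.0114 mean [0.4675 0.1304 0.0114]
side ball [0.46702711 0.1210374  0.06233042] 0.01925995994580011 0.08357794793912049
  fixed R,z: [0.46701894 0.12093678]
worktop z -0.0008886335657691574
top base 1711 minrect ((467.16326904296875, 119.64586639404297), (107.01561737060547, 107.37789916992188), 88.44384765625) medz 0.0124 mean [0.4667 0.1169 0.0124]
top ball [0.46745302 0.11946216 0.06386028] 0.019122582643928878 0.08454482085139485
  fixed R,z: [0.46743634 0.11968895]
worktop z 0.000674274872214413
```

```bash
cat >> h.py <<'E'
DOWN=R.from_matrix(np.array([[0,0,1],[0,1,0],[-1,0,0]]).astype(float))
E
python3 - <<'E'
from h import *
rows([.357,-.160,.16],DOWN)
E
```

```text
delta cm [  7.14 -60.32  39.02] dr [-0.348 -0.     0.002]
```

```bash
python3 -m creep '{"delta_pos":[[0,-3,2],[0.5,-7,4.6],[1,-11,7.2],[1.5,-15,9.8],[2,-19,12.4],[2.5,-23,15],[3,-27,17.5],[3.5,-31,20],[4,-35,22.6],[4.4,-37.5,24.2]],"dr":[[-0.03,0,0],[-0.06,0,0],[-0.1,0,0],[-0.14,0,0],[-0.18,0,0],[-0.22,0,0],[-0.26,0,0],[-0.3,0,0],[-0.34,0,0],[-0.348,0,0]]}' 1 20; python3 -c "
from h import *
rows([.357,-.160,.12],DOWN)"
```

```text
clock: 1.1
position: [0.2953, 0.1031, 0.187]
ee_rot: [0.707, -0.0, 0.707, -0.001]
contact_force: [-0.3, 0.7, -0.4]
width: 0.0855
delta cm [  6.72 -26.3    6.18] dr [-0.001  0.     0.001]
```

```bash
python3 -m creep '{"delta_pos":[[0,-3,1],[0,-7,2],[0,-11,3],[1,-15,4],[2,-19,5],[3,-22.5,6],[4,-25,6.2],[5,-26,6.2],[6,-26.3,6.2],[6.7,-26.3,6.2]],"dr":[[0,0,0],[0,0,0],[0,0,0],[0,0,0],[0,0,0],[0,0,0],[0,0,0],[0,0,0],[0,0,0],[0,0,0]]}'; python3 -c "
from h import *
rows([.357,-.160,.046],DOWN)"
```

```text
clock: 2.1
position: [0.3569, -0.1564, 0.1192]
ee_rot: [0.707, 0.001, 0.708, 0.001]
contact_force: [-0.7, 0.1, -1.0]
width: 0.0853
delta cm [ 7.32 -0.38  0.03] dr [-0.    -0.002 -0.002]
```

```bash
python3 -m creep '{"delta_pos":[[2,0,0],[4,-0.2,0],[6,-0.2,0],[7,-0.2,0],[7.3,-0.2,0],[7.3,-0.2,0]],"dr":[[0,0,0],[0,0,0],[0,0,0],[0,0,0],[0,0,0],[0,0,0]]}'; python3 -c "
from h import *
a=cap('side','s1.png')
rows([.357,-.160,.046],DOWN)"
```

```text
clock: 2.7
position: [0.3574, -0.1582, 0.0471]
ee_rot: [0.707, -0.0, 0.707, 0.001]
contact_force: [0.1, 1.4, -0.4]
width: 0.0856
delta cm [ 0.15 -0.13 -0.09] dr [ 0.001  0.    -0.   ]
```

View pics/s1.png

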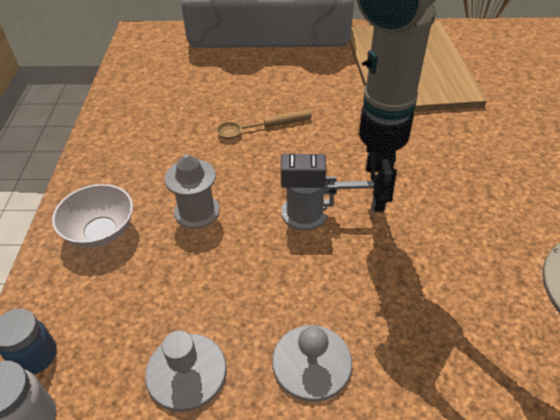

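The fingers straddle the roller at about (380,185). Closing on it gently.

```bash
python3 -m creep '{"delta_pos":[[0,-0.1,0],[0,-0.1,0],[0,-0.1,0],[0,-0.1,0],[0,-0.1,0],[0,-0.1,0],[0,-0.1,0],[0,-0.1,0]],"dr":[[0,0,0],[0,0,0],[0,0,0],[0,0,0],[0,0,0],[0,0,0],[0,0,0],[0,0,0]]}' -1 20; python3 -c "
import numpy as np
for a in np.arange(.085,.86,.085): print(round(a,3),np.round([-7.5*np.sin(a),7.5*(1-np.cos(a))],2))"
```

```text
clock: 3.55
position: [0.3579, -0.1606, 0.0473]
ee_rot: [0.707, -0.0, 0.707, -0.0]
contact_force: [-0.1, -0.3, -0.0]
width: 0.0354
0.085 [-0.64  0.03]
0.17 [-1.27  0.11]
0.255 [-1.89  0.24]
0.34 [-2.5   0.43]
0.425 [-3.09  0.67]
0.51 [-3.66  0.95]
0.595 [-4.2   1.29]
0.68 [-4.72  1.67]
0.765 [-5.19  2.09]
0.85 [-5.63  2.55]
```

```bash
python3 -m creep '{"delta_pos":[[-0.64,0,0.03],[-1.27,0,0.11],[-1.89,0,0.24],[-2.5,0,0.43],[-3.09,0,0.67],[-3.66,0,0.95],[-4.2,0,1.29],[-4.72,0,1.67],[-5.19,0,2.09],[-5.6,0,2.5]],"dr":[[0,0,0],[0,0,0],[0,0,0],[0,0,0],[0,0,0],[0,0,0],[0,0,0],[0,0,0],[0,0,0],[0,0,0]]}'; python3 -m creep '{"delta_pos":[[-0.05,0,0.05],[-0.1,0,0.1],[-0.15,0,0.15],[-0.15,0,0.15]],"dr":[[0,0,0],[0,0,0],[0,0,0],[0,0,0]]}'; python3 - <<'E'
from h import *
a=cap('side','s2.png');C=cloud(a)
E
```

```text
clock: 4.55
position: [0.3826, -0.1602, 0.1034]
ee_rot: [0.707, 0.0, 0.708, 0.0]
contact_force: [1.1, -0.4, -3.4]
width: 0.0359
clock: 4.95
position: [0.3838, -0.1602, 0.1046]
ee_rot: [0.707, 0.0, 0.707, 0.0]
contact_force: [-0.3, 0.0, -3.8]
width: 0.0357
```

View pics/s2.png

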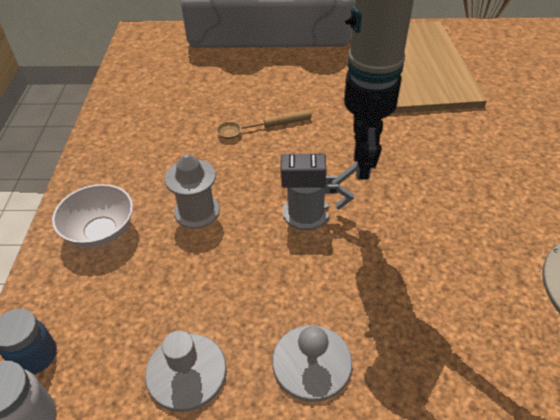

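The handle is raised and 3.8 N of resistance suggests it is at the stop. I'll nudge it 2 mm more, then open, back off upward and measure.

```bash
python3 -m creep '{"delta_pos":[[-0.1,0,0.1],[-0.15,0,0.15],[-0.15,0,0.15]],"dr":[[0,0,0],[0,0,0],[0,0,0]]}'; python3 -m creep '{"delta_pos":[[0.1,0,-0.1],[0.1,0,-0.1],[0.1,0,-0.1],[0.1,0,-0.1],[0.1,0,-0.1],[0.1,0,-0.1],[-1,0,-0.1],[-3,0,-0.1],[-6,0,-0.1],[-10,0,-0.1]],"dr":[[0,0,0],[0,0,0],[0,0,0],[0,0,0],[0,0,0],[0,0,0],[0,0,0],[0,0,0],[0,0,0],[0,0,0]]}' 1 20; python3 - <<'E'
from h import *
a=cap('side','s3.png');b=cap('top','t3.png')
def rect(P,n):
    print(n,len(P),cv2.minAreaRect((P[:,:2]*1000).astype(np.float32)),P.mean(0).round(4))
for n,i in(('s',a),('t',b)):
    P=cloud(i).reshape(-1,3);ok=(P[:,1]>-.2)&(P[:,1]<-.12)
    rect(P[ok&(P[:,0]>.43)&(P[:,0]<.53)&(P[:,2]>.112)&(P[:,2]<.13)],n+'block')
    rect(P[ok&(P[:,0]>.36)&(P[:,0]<.405)&(P[:,2]>.10)&(P[:,2]<.14)],n+'roller')
    q=P[ok&(P[:,0]>.36)&(P[:,0]<.405)&(P[:,2]>.08)&(P[:,2]<.142)];print(np.percentile(q[:,2],[50,90,98]))
cv2.imwrite('pics/t3c.png',cv2.resize(np.hstack([b['pixels'][150:330,270:430],a['pixels'][110:290,240:400]]),None,fx=2,fy=2))
rows([.476,-.161,.20],DOWN)
E
```

```text
clock: 5.3
position: [0.3856, -0.1603, 0.1063]
ee_rot: [0.707, -0.0, 0.707, 0.0]
contact_force: [0.1, 0.2, -2.7]
width: 0.0356
clock: 6.3
position: [0.3836, -0.1597, 0.2061]
ee_rot: [0.706, 0.001, 0.708, 0.001]
contact_force: [1.2, -1.3, 0.3]
width: 0.0855
sblock 926 ((472.8751525878906, -159.9581756591797), (71.99443054199219, 41.87089920043945), 0.3846738338470459) [ 0.4731 -0.1561  0.1201]
sroller 311 ((384.0899658203125, -158.45008850097656), (32.42196273803711, 36.421749114990234), 0.7071313261985779) [ 0.3811 -0.1559  0.1217]
[0.1238361  0.13089428 0.13206196]
tblock 841 ((473.8061828613281, -162.0286865234375), (40.451663970947266, 71.45360565185547), 88.83518981933594) [ 0.4733 -0.1614  0.1222]
troller 14 ((400.5770263671875, -159.26856994628906), (5.793869495391846, 10.550076484680176), 47.72954177856445) [ 0.3998 -0.1587  0.1028]
[0.1004238  0.10460386 0.10595711]
delta cm [1.18 0.13 8.81] dr [0.    0.009 0.006]
```

View pics/t3c.png

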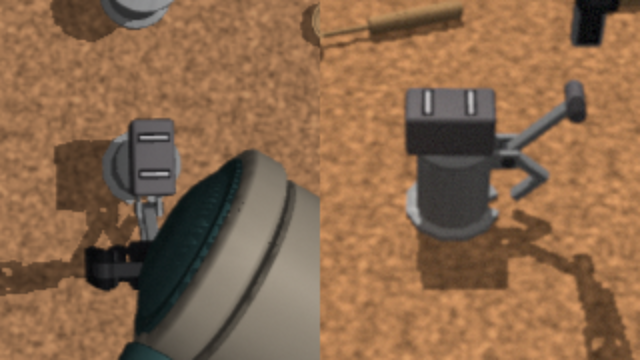

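Roller top is at 0.132, so its centre is at 0.124, which gives 0.85 rad: fully raised. The sharpener shifted about 3 mm, to x = 0.4735. Going over the block.

```bash
python3 -m creep '{"delta_pos":[[0,-0.1,3],[0,-0.1,6],[0,-0.1,8.5],[0,-0.1,8.8],[0,-0.1,8.8],[0,-0.1,8.8]],"dr":[[0,0,0],[0,0,0],[0,0,0],[0,0,0],[0,0,0],[0,0,0]]}'; python3 -c "
from h import *
rows([.4735,-.161,.079],DOWN)"
```

```text
clock: 7.0
position: [0.4714, -0.161, 0.2057]
ee_rot: [0.706, 0.0, 0.708, 0.0]
contact_force: [-0.0, -0.6, 0.4]
width: 0.0852
delta cm [ 1.267e+01 -1.000e-02  2.400e-01] dr [ 0.    -0.002 -0.001]
```

```bash
python3 -m creep '{"delta_pos":[[3,0,0.2],[6,0,0.2],[9,0,0.2],[11,0,0.2],[12.2,0,0.2],[12.7,0,0.2],[12.7,0,0.2]],"dr":[[0,0,0],[0,0,0],[0,0,0],[0,0,0],[0,0,0],[0,0,0],[0,0,0]]}';python3 -m creep '{"delta_pos":[[0,0,0],[0,0,0],[0,0,0],[0,0,0],[0,0,0],[0,0,0],[0,0,0],[0,0,0]],"dr":[[0,0,0],[0,0,0],[0,0,0],[0,0,0],[0,0,0],[0,0,0],[0,0,0],[0,0,0]]}' -1 80
```

```text
clock: 7.7
position: [0.4744, -0.1615, 0.0793]
ee_rot: [0.707, 0.0, 0.707, 0.0]
contact_force: [0.4, -0.1, -0.2]
width: 0.0855
clock: 8.5
position: [0.4756, -0.1619, 0.0803]
ee_rot: [0.708, -0.0, 0.706, -0.0]
contact_force: [-1.1, -0.4, 7.4]
width: 0.0395
```

```bash
python3 -m creep '{"delta_pos":[[-0.5,0,0],[-2,0,0],[-4,0,0],[-6,0,0],[-8,0,0],[-10,0,0],[-11.5,0,0],[-12,0,0],[-12,0,0]],"dr":[[0,0,0],[0,0,0],[0,0,0],[0,0,0],[0,0,0],[0,0,0],[0,0,0],[0,0,0],[0,0,0]]}'; python3 - <<'E'
from h import *
a=cap('side','s4.png')
cv2.imwrite('pics/s4.png',a['pixels'][100:])
P=cloud(a).reshape(-1,3);q=P[(abs(P[:,1]+.161)<.05)&(abs(P[:,0]-.476)<.06)&(P[:,2]>.09)&(P[:,2]<.24)]
print(np.percentile(q[:,2],[0.5,2,5]))
rows([.4673+.001,.1202,.199],DOWN)
E
```

```text
clock: 9.4
position: [0.4742, -0.161, 0.1986]
ee_rot: [0.707, 0.0, 0.708, 0.0]
contact_force: [0.4, 0.2, -7.5]
width: 0.039
[0.11839285 0.12061005 0.12260628]
delta cm [-0.06 28.1  -0.54] dr [ 0.    -0.002 -0.001]
```

View pics/s4.png

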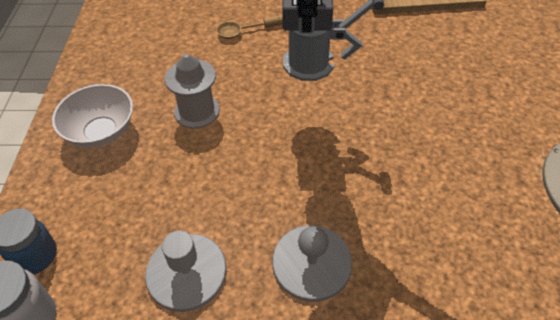

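The sharpener hangs level at (308,50 in the crop), its underside at about 0.118 and its handle still up. Carrying it over the ball.

```bash
python3 -m creep '{"delta_pos":[[0,1,0],[0,3.5,0],[0,7,0],[0,10.5,-0.2],[0,14,-0.3],[0,17.5,-0.4],[0,21,-0.5],[0,24.5,-0.5],[0,27,-0.5],[0,28.1,-0.5]],"dr":[[0,0,0],[0,0,0],[0,0,0],[0,0,0],[0,0,0],[0,0,0],[0,0,0],[0,0,0],[0,0,0],[0,0,0]]}';python3 -m creep '{"delta_pos":[[0,0,0],[0,0,0],[0,0,0]],"dr":[[0,0,0],[0,0,0],[0,0,0]]}'; python3 - <<'E'
from h import *
a=cap('side','s5.png');b=cap('top','t5.png')
for n,i in(('s',a),('t',b)):
    P=cloud(i).reshape(-1,3);ok=(abs(P[:,1]-.12)<.05)&(abs(P[:,0]-.467)<.06)
    for l,h in((.118,.128),(.14,.19)):
        Q=P[ok&(P[:,2]>l)&(P[:,2]<h)]
        if len(Q)>20:
            x=np.linalg.lstsq(np.c_[2*Q[:,:2],np.ones(len(Q))],(Q[:,:2]**2).sum(1),rcond=None)[0]
            print(n,l,len(Q),cv2.minAreaRect((Q[:,:2]*1000).astype(np.float32)),'circ',x[:2],np.sqrt(x[2]+x[:2]@x[:2]))
cv2.imwrite('pics/5.png',cv2.resize(np.hstack([b['pixels'][130:340,100:310],a['pixels'][200:410,210:420]]),None,fx=1.9,fy=1.9))
rows([.4683,.1202,.199],DOWN)
E
```

```text
clock: 10.45
position: [0.4682, 0.1226, 0.1982]
ee_rot: [0.706, -0.0, 0.708, 0.002]
contact_force: [0.2, -0.6, -7.9]
width: 0.0389
clock: 10.75
position: [0.4695, 0.1186, 0.199]
ee_rot: [0.707, -0.0, 0.707, -0.001]
contact_force: [0.1, -0.0, -7.8]
width: 0.0392
s 0.118 943 ((464.1824035644531, 129.33984375), (62.2392463684082, 81.29315948486328), 83.68566131591797) circ [0.4633041  0.11953057] 0.036249818049691886
s 0.14 1398 ((448.2947998046875, 132.26661682128906), (87.57067108154297, 33.70610427856445), 13.474434852600098) circ [0.45848382 0.10895226] 0.04070890247296752
t 0.118 239 ((458.96929931640625, 102.66526794433594), (50.78790283203125, 81.3626937866211), 71.7756576538086) circ [0.46429979 0.1172612 ] 0.03671182952914836
t 0.14 145 ((448.47601318359375, 105.33104705810547), (31.573793411254883, 86.14203643798828), 73.83753204345703) circ [0.45095371 0.1235277 ] 0.033946276353116873
delta cm [ 0.02  0.16 -0.14] dr [-0.001 -0.     0.   ]
```

View pics/5.png

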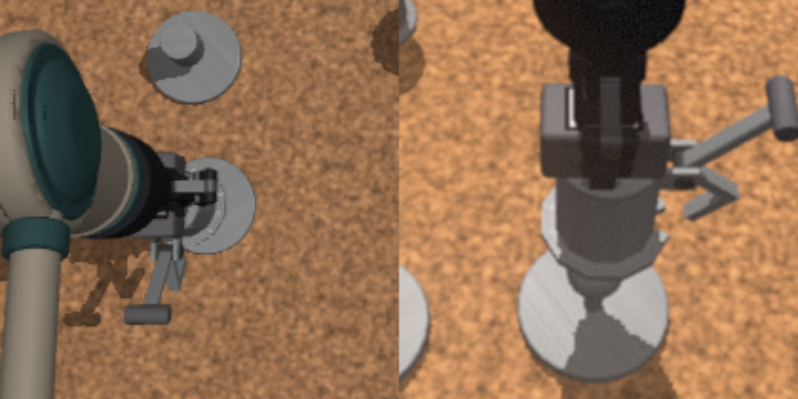

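```bash
python3 - <<'E'
from h import *
import scipy.optimize as so
a=cap('side');b=cap('top')
for n,i in(('s',a),('t',b)):
    P=cloud(i).reshape(-1,3)
    Q=P[(abs(P[:,1]-.12)<.037)&(abs(P[:,0]-.467)<.06)&(P[:,2]>.2)&(P[:,2]<.235)]
    print(n,len(Q),'block x pct',np.percentile(Q[:,0],[.5,2,98,99.5]).round(4),'y',np.percentile(Q[:,1],[.5,2,50,98,99.5]).round(4))
    # foot: lowest points' rim
    Q=P[(abs(P[:,1]-.12)<.05)&(abs(P[:,0]-.467)<.05)&(P[:,2]>.112)&(P[:,2]<.124)]
    print(' foot z',np.percentile(Q[:,2],[2,50,98]).round(4))
    for k in range(6):
        r=np.hypot(*(Q[:,:2]-(c if k else Q[:,:2].mean(0))).T) if k else None
        F=Q if k==0 else Q[(abs(r-.04)<.004)]
        c=so.least_squares(lambda c:np.hypot(*(F[:,:2]-c).T)-.04,[.467,.12],loss='soft_l1',f_scale=.001).x
    print(' foot R40',c.round(4),len(F))
    W=P[(abs(P[:,1]-.12)<.04)&(abs(P[:,0]-.467)<.036)&(P[:,2]>.135)&(P[:,2]<.18)]
    c=so.least_squares(lambda c:np.hypot(*(W[:,:2]-c).T)-.0305,[.467,.12],loss='soft_l1',f_scale=.001).x
    print(' wall R30.5',c.round(4),len(W))
E
```

```text
s 958 block x pct [0.4072 0.4086 0.5021 0.5032] y [0.1155 0.1181 0.1385 0.1519 0.1525]
 foot z [0.1184 0.1232 0.124 ]
 foot R40 [0.4634 0.1187] 261
 wall R30.5 [0.4636 0.1197] 1070
t 209 block x pct [0.4082 0.4083 0.5004 0.5017] y [0.0873 0.0885 0.0982 0.122  0.1231]
 foot z [0.1171 0.1226 0.124 ]
 foot R40 [0.4641 0.1183] 40
 wall R30.5 [0.4638 0.1171] 96
```

Both views put the socket axis about 3.4 mm short in x and 1.7 mm short in y relative to the ball. Correcting that, then descending in stages.

```bash
python3 -m creep '{"delta_pos":[[0,0.17,0.33],[0,0.17,0.33],[1,0.17,0.33],[2,0.17,0.33],[3,0.17,0.33],[4,0.17,0.33],[5,0.17,0.33],[6,0.17,0.33],[6,0.17,0.33]],"dr":[[0,0,0],[0,0,0],[0,0,0],[0,0,0],[0,0,0],[0,0,0],[0,0,0],[0,0,0],[0,0,0]]}'
```

```text
clock: 11.85
position: [0.4717, 0.1212, 0.1375]
ee_rot: [0.706, -0.0, 0.708, -0.0]
contact_force: [-1.2, 0.1, -8.6]
width: 0.0392
```

```bash
python3 -m creep '{"delta_pos":[[0.7,0,0],[1.4,0,0],[2.1,0,0],[2.8,0,0],[3.5,0,0],[4,0,0],[4.2,0,0],[4.2,0,0]],"dr":[[0,0,0],[0,0,0],[0,0,0],[0,0,0],[0,0,0],[0,0,0],[0,0,0],[0,0,0]]}';python3 -m creep '{"delta_pos":[[0.1,0,0],[0.2,0,0],[0.3,0,0],[0.4,0,0],[0.4,0,0]],"dr":[[0,0,0],[0,0,0],[0,0,0],[0,0,0],[0,0,0]]}'
```

```text
clock: 12.65
position: [0.4728, 0.1213, 0.097]
ee_rot: [0.707, -0.0, 0.707, 0.0]
contact_force: [-0.4, -0.5, -7.1]
width: 0.0391
clock: 13.15
position: [0.4729, 0.1213, 0.0932]
ee_rot: [0.707, -0.0, 0.707, 0.0]
contact_force: [0.1, -0.7, -7.9]
width: 0.0395
```

Still no contact, with the underside about 1 mm above the base. I'll feel for the seat.

```bash
python3 -m creep '{"delta_pos":[[0.1,0,0],[0.15,0,0],[0.2,0,0],[0.2,0,0],[0.2,0,0]],"dr":[[0,0,0],[0,0,0],[0,0,0],[0,0,0],[0,0,0]]}';python3 - <<'E'
from h import *
a=cap('side','s6.png');P=cloud(a).reshape(-1,3)
d=np.hypot(P[:,0]-.467,P[:,1]-.12)
Q=P[(d<.040)&(d>.034)&(P[:,2]>.008)&(P[:,2]<.03)];print(np.percentile(Q[:,2],[2,25,50,75,98]).round(4))
cv2.imwrite('pics/6.png',cv2.resize(a['pixels'][230:410,220:420],None,fx=3,fy=3))
E
```

```text
clock: 13.65
position: [0.4732, 0.1214, 0.0923]
ee_rot: [0.707, -0.0, 0.707, 0.0]
contact_force: [-3.8, -0.6, 5.7]
width: 0.0392
[0.011  0.0164 0.0174 0.0181 0.0196]
```

View pics/6.png

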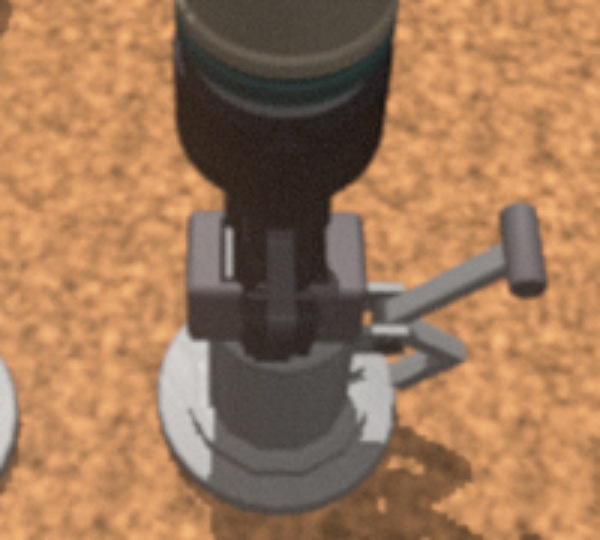

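The sharpener is seated, with contact at the predicted height and the foot flat on the base. Releasing and going up.

```bash
python3 -m creep '{"delta_pos":[[-0.1,0,0],[-0.1,0,0],[-0.1,0,0],[-0.1,0,0],[-0.1,0,0],[-1,0,0],[-3,0,0],[-6,0,0],[-10,0,0],[-12,0,0]],"dr":[[0,0,0],[0,0,0],[0,0,0],[0,0,0],[0,0,0],[0,0,0],[0,0,0],[0,0,0],[0,0,0],[0,0,0]]}' 1 20; python3 -m creep '{"delta_pos":[[0,0,-3],[0,0,-6],[0,0,-9],[0,0,-10],[0,0,-10],[0,0,-10]],"dr":[[0,0,0],[0,0,0],[0,0,0],[0,0,0],[0,0,0],[0,0,0]]}'; python3 - <<'E'
from h import *
a=cap('side','s7.png');P=cloud(a).reshape(-1,3)
ok=(abs(P[:,1]-.12)<.05)
def rect(P,n): print(n,len(P),cv2.minAreaRect((P[:,:2]*1000).astype(np.float32)),np.percentile(P[:,2],[50,98]).round(4))
rect(P[ok&(abs(P[:,0]-.47)<.05)&(P[:,2]>.127)&(P[:,2]<.142)],'block')
rect(P[ok&(abs(P[:,0]-.37)<.02)&(P[:,2]>.118)&(P[:,2]<.155)],'roller')
d=np.hypot(P[:,0]-.467,P[:,1]-.12)
for s in(-1,1):
  Q=P[(d<.039)&(d>.034)&(P[:,2]>.008)&(P[:,2]<.03)&(s*(P[:,0]-.467)>.01)];print('foot side',s,np.median(Q[:,2]))
rows([.373,.12,.114],DOWN)
cv2.imwrite('pics/7.png',cv2.resize(a['pixels'][230:410,220:420],None,fx=3,fy=3))
E
```

```text
clock: 14.7
position: [0.4745, 0.1215, 0.2151]
ee_rot: [0.709, 0.0, 0.705, 0.0]
contact_force: [0.5, -0.5, 0.1]
width: 0.0854
clock: 15.3
position: [0.3746, 0.1214, 0.2119]
ee_rot: [0.708, 0.0, 0.706, 0.0]
contact_force: [0.1, -1.3, 0.1]
width: 0.0854
block 1798 ((471.08111572265625, 122.92668914794922), (41.29585647583008, 71.5390396118164), 88.19336700439453) [0.1333 0.1356]
roller 512 ((377.5734558105469, 123.23121643066406), (36.74269104003906, 24.52259063720703), 88.90050506591797) [0.1406 0.1445]
foot side -1 0.017322540925234883
foot side 1 0.017382453179833127
delta cm [ 9.78 -0.14 -0.2 ] dr [ 0.     0.002 -0.   ]
```

View pics/7.png

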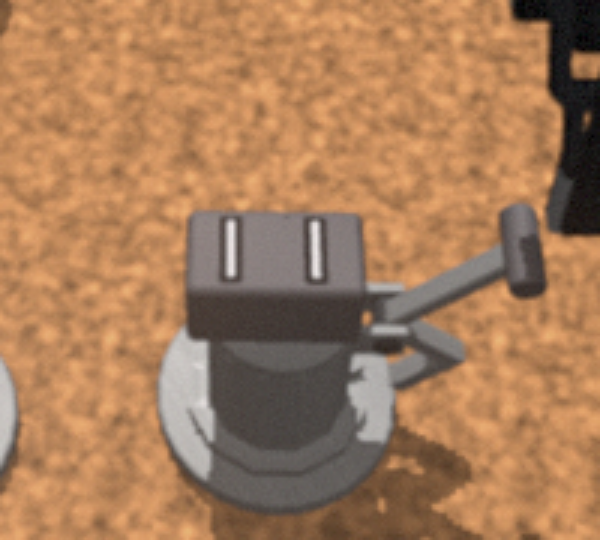

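It stands level on the base, block top at 0.134, with the roller at about (0.377, 0.122, 0.136). Pinching the roller.

```bash
python3 -m creep '{"delta_pos":[[2,0,0.2],[4,0,0.3],[6,0,0.3],[8,0,0.3],[9.3,0,0.3],[9.8,0,0.3],[9.8,0,0.3]],"dr":[[0,0,0],[0,0,0],[0,0,0],[0,0,0],[0,0,0],[0,0,0],[0,0,0]]}'; python3 -m creep '{"delta_pos":[[0,0,0],[0,0,0],[0,0,0],[0,0,0],[0,0,0],[0,0,0],[0,0,0],[0,0,0]],"dr":[[0,0,0],[0,0,0],[0,0,0],[0,0,0],[0,0,0],[0,0,0],[0,0,0],[0,0,0]]}' -1 20; python3 -c "
import numpy as np
for a in np.arange(.85,-.01,-.085): print(round(a,3),np.round([7.5*(.7513-np.sin(a)),7.5*(.66-np.cos(a))],2))"
```

```text
clock: 16.05
position: [0.3766, 0.1212, 0.1127]
ee_rot: [0.707, -0.0, 0.708, -0.0]
contact_force: [-0.2, 1.2, 0.8]
width: 0.0851
clock: 16.85
position: [0.3758, 0.1214, 0.1134]
ee_rot: [0.707, 0.0, 0.707, 0.0]
contact_force: [-1.2, 1.2, 1.8]
width: 0.0355
0.85 [0. 0.]
0.765 [ 0.44 -0.46]
0.68 [ 0.92 -0.88]
0.595 [ 1.43 -1.26]
0.51 [ 1.97 -1.6 ]
0.425 [ 2.54 -1.88]
0.34 [ 3.13 -2.12]
0.255 [ 3.74 -2.31]
0.17 [ 4.37 -2.44]
0.085 [ 5.   -2.52]
0.0 [ 5.63 -2.55]
```

```bash
python3 -m creep '{"delta_pos":[[0.44,0,-0.46],[0.92,0,-0.88],[1.43,0,-1.26],[1.97,0,-1.6],[2.54,0,-1.88],[3.13,0,-2.12],[3.74,0,-2.31],[4.37,0,-2.44],[5,0,-2.52],[5.5,0,-2.55]],"dr":[[0,0,0],[0,0,0],[0,0,0],[0,0,0],[0,0,0],[0,0,0],[0,0,0],[0,0,0],[0,0,0],[0,0,0]]}'; python3 -m creep '{"delta_pos":[[0.1,0,0],[0.2,0,0],[0.3,0,0],[0.3,0,0]],"dr":[[0,0,0],[0,0,0],[0,0,0],[0,0,0]]}'
```

```text
clock: 17.85
position: [0.3512, 0.1213, 0.0579]
ee_rot: [0.708, -0.0, 0.707, 0.0]
contact_force: [2.3, 0.9, 0.9]
width: 0.0356
clock: 18.25
position: [0.3494, 0.1212, 0.0552]
ee_rot: [0.706, -0.0, 0.708, 0.0]
contact_force: [-1.1, 0.8, 4.1]
width: 0.0355
```

```bash
python3 -m creep '{"delta_pos":[[0.1,0,0],[0.2,0,0],[0.2,0,0]],"dr":[[0,0,0],[0,0,0],[0,0,0]]}';  python3 -m creep '{"delta_pos":[[-0.1,0,0],[-0.1,0,0],[-0.1,0,0],[-0.1,0,0],[-0.1,0,0],[-1,0,0],[-3,0,0],[-6,0,0],[-10,0,0],[-12,0,0]],"dr":[[0,0,0],[0,0,0],[0,0,0],[0,0,0],[0,0,0],[0,0,0],[0,0,0],[0,0,0],[0,0,0],[0,0,0]]}' 1 20; python3 - <<'E'
from h import *
a=cap('side','s8.png');P=cloud(a).reshape(-1,3)
ok=(abs(P[:,1]-.12)<.05)
def rect(P,n): print(n,len(P),cv2.minAreaRect((P[:,:2]*1000).astype(np.float32)),np.percentile(P[:,2],[50,90,98]).round(4))
rect(P[ok&(abs(P[:,0]-.47)<.05)&(P[:,2]>.127)&(P[:,2]<.142)],'block')
rect(P[ok&(abs(P[:,0]-.348)<.015)&(P[:,2]>.05)&(P[:,2]<.12)],'roller')
d=np.hypot(P[:,0]-.469,P[:,1]-.121)
for s in(-1,1):
  Q=P[(d<.039)&(d>.034)&(P[:,2]>.008)&(P[:,2]<.03)&(s*(P[:,0]-.467)>.01)];print('foot side',s,np.median(Q[:,2]))
  T=P[ok&(abs(P[:,0]-.47-s*.025)<.008)&(P[:,2]>.127)&(P[:,2]<.142)];print('block top',s,np.percentile(T[:,2],75))
cv2.imwrite('pics/8.png',cv2.resize(a['pixels'][230:410,220:420],None,fx=3,fy=3))
E
```

```text
clock: 18.55
position: [0.3479, 0.1211, 0.053]
ee_rot: [0.705, -0.0, 0.709, -0.0]
contact_force: [-3.4, 1.5, 5.4]
width: 0.0355
clock: 19.55
position: [0.352, 0.1215, 0.1768]
ee_rot: [0.709, 0.0, 0.705, 0.0]
contact_force: [-0.4, -0.2, -0.5]
width: 0.0854
block 1791 ((470.7996826171875, 122.25546264648438), (40.7010612487793, 71.27762603759766), 89.76964569091797) [0.1334 0.1348 0.1356]
roller 415 ((351.6866149902344, 121.7247314453125), (22.509700775146484, 37.73465347290039), 0.00897972472012043) [0.0853 0.0878 0.0888]
foot side -1 0.017486300289084256
block top -1 0.1340860564049024
foot side 1 0.01738894958226173
block top 1 0.13419744903308992
```

View pics/8.png

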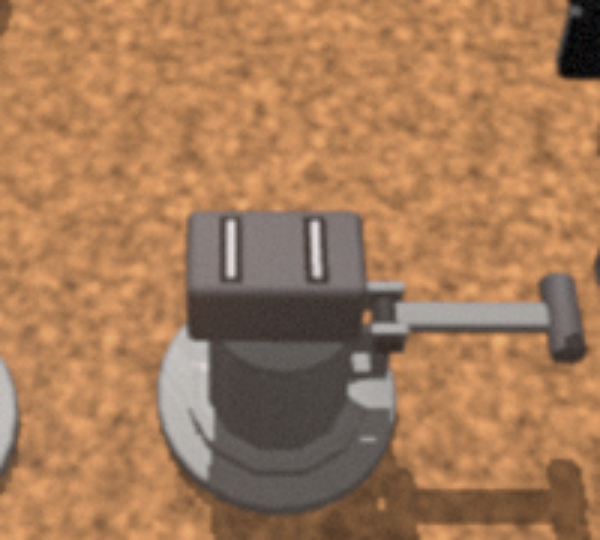

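The handle looks level: roller top is about 0.088, the fully-down height. To be sure, I'll press it once more from above with shut fingers.

```bash
python3 -m creep '{"delta_pos":[[0,0,0],[0,0,0],[0,0,0],[1,0,0],[3,0,0],[5,0,0],[7,0,0],[7.5,0,0],[7.5,0,0],[7.5,0,0]],"dr":[[0,0,0],[0,0,0],[0,0,0],[0,0,0],[0,0,0],[0,0,0],[0,0,0],[0,0,0],[0,0,0],[0,0,0]]}' -1 20; python3 -m creep '{"delta_pos":[[0.3,0,0],[0.6,0,0],[0.9,0,0],[1.1,0,0],[1.3,0,0],[1.5,0,0],[1.6,0,0],[1.6,0,0]],"dr":[[0,0,0],[0,0,0],[0,0,0],[0,0,0],[0,0,0],[0,0,0],[0,0,0],[0,0,0]]}'
```

```text
clock: 20.6
position: [0.3508, 0.1213, 0.0984]
ee_rot: [0.707, -0.0, 0.707, 0.0]
contact_force: [-0.3, -0.4, 0.7]
width: 0.0
clock: 21.4
position: [0.3506, 0.1213, 0.0823]
ee_rot: [0.707, -0.0, 0.707, 0.0]
contact_force: [-0.4, -1.4, 2.9]
width: 0.0002
```

Contact came 5 mm lower than expected and with low force; checking with the camera while pressed.

```bash
cat > m.py <<'E'
from h import *
def rep(f):
    a=cap('side',f);P=cloud(a).reshape(-1,3)
    print(manip.get_state()['contact_force'].round(1))
    ok=(abs(P[:,1]-.12)<.05)
    for x0,x1 in((.34,.347),(.347,.354),(.354,.362),(.366,.372),(.38,.386),(.395,.401),(.405,.412),(.44,.45),(.46,.48),(.49,.50)):
        Q=P[ok&(abs(P[:,1]-.121)<.017)&(P[:,0]>x0)&(P[:,0]<x1)&(P[:,2]>.05)&(P[:,2]<.15)]
        if len(Q): print(x0,len(Q),np.percentile(Q[:,2],[75,98]).round(4))
    cv2.imwrite('pics/c'+f,cv2.resize(a['pixels'][230:410,220:420],None,fx=3,fy=3))
E
python3 -c "
from m import *
rep('s9.png')"
```

```text
[-0.1 -0.4  3.1]
0.34 31 [0.1346 0.1364]
0.347 76 [0.1347 0.1449]
0.354 227 [0.1285 0.148 ]
0.366 56 [0.0803 0.1497]
0.38 48 [0.0809 0.0828]
0.395 48 [0.082  0.0835]
0.405 74 [0.0831 0.0883]
0.44 200 [0.1358 0.1373]
0.46 408 [0.137  0.1386]
0.49 259 [0.1376 0.139 ]
```

View pics/cs9.png

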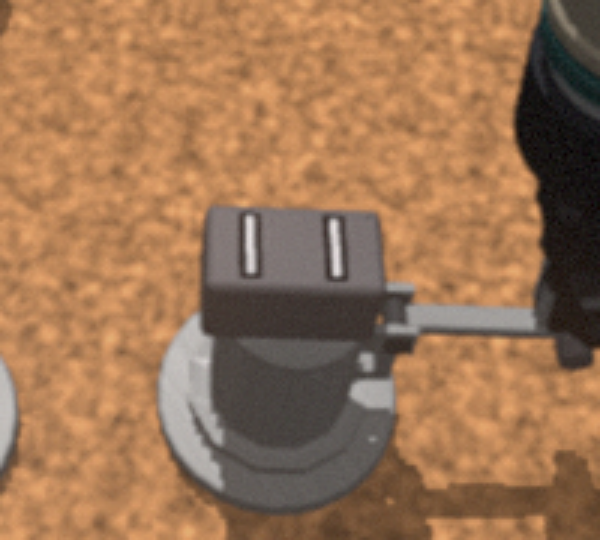

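Under the press the whole sharpener rocks by a few mm (block top rises on the far side) instead of the handle moving. So the handle is at its down stop. Backing off slowly so it sits flat again, then a final check.

```bash
python3 -m creep '{"delta_pos":[[-0.2,0,0],[-0.4,0,0],[-0.6,0,0],[-0.8,0,0],[-1.1,0,0],[-1.6,0,0],[-3,0,0],[-6,0,0],[-10,0,0],[-13,0,0]],"dr":[[0,0,0],[0,0,0],[0,0,0],[0,0,0],[0,0,0],[0,0,0],[0,0,0],[0,0,0],[0,0,0],[0,0,0]]}'; python3 -m creep '{"delta_pos":[[0,0,0],[0,0,0]],"dr":[[0,0,0],[0,0,0]]}'; python3 -c "
from m import *
rep('s10.png')
P=cloud(cap('side')).reshape(-1,3)
d=np.hypot(P[:,0]-.469,P[:,1]-.121)
for s in(-1,1):
  Q=P[(d<.039)&(d>.034)&(P[:,2]>.008)&(P[:,2]<.03)&(s*(P[:,0]-.467)>.01)];print('foot',s,np.median(Q[:,2]))
"
```

```text
clock: 22.45
position: [0.3507, 0.1213, 0.2145]
ee_rot: [0.708, 0.0, 0.707, 0.0]
contact_force: [0.7, -0.1, -0.5]
width: -0.0001
clock: 22.65
position: [0.3505, 0.1213, 0.2127]
ee_rot: [0.708, 0.0, 0.707, 0.0]
contact_force: [-0.8, 1.1, 0.6]
width: 0.0003
[-0.7 -0.1 -0.7]
0.34 100 [0.0871 0.0892]
0.347 144 [0.0876 0.0889]
0.354 99 [0.0844 0.0863]
0.366 47 [0.0843 0.0852]
0.38 45 [0.084 0.085]
0.395 47 [0.0839 0.0851]
0.405 58 [0.0839 0.0848]
0.44 204 [0.1342 0.1356]
0.46 410 [0.1339 0.1354]
0.49 242 [0.134  0.1352]
foot -1 0.017419616949476534
foot 1 0.017320643401745876
```

View pics/cs10.png

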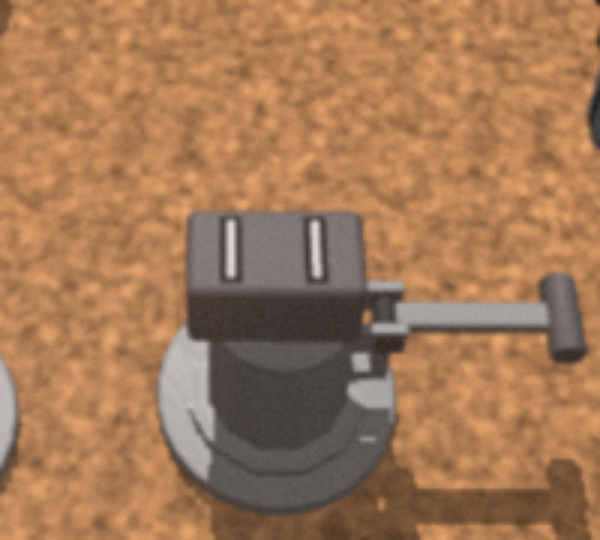

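The lever's top is level along its whole length (0.0839–0.0843), the block top is flat at 0.134, and the gripper is clear. Handing in.

```bash
python3 -c "
from rig import manip
print(manip.sign_off())"
```

```text
the job is handed in; nothing more can be done
None
```

The sharpener is on the ball base with its handle pressed down and locked, and the job was handed in at about 23 s. No verdict was reported. I raised the handle to its stop (about 0.85 rad), lowered the sharpener over the ball until its foot met the base, let go of it, then pressed the handle down.

**Last checks:**
- **Seating:** the block top is flat at 0.134 m and the foot is at the same height on both sides.
- **Handle:** it is level along its length to within 0.5 mm, with the roller top at about 0.088 m, the fully-down height.
- **Gripper:** it is about 12 cm above the handle and touching nothing.

**What disagreed:**
- The extra press from above, at about 3 N, rocked the whole sharpener by a few mm within the play around the ball instead of moving the handle. I took that as the handle being at its stop, and the sharpener settled flat again once I let go.
- Raising the handle earlier slid the loose sharpener about 3 mm. I measured it again before gripping the block.

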